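# Wedge up the inspection table

### The job

Take the tapered levelling wedge (not the parallel block that lies beside it) and push it, thin end first and flat on the bench, under the steel bar at the open front of the tilting inspection table until the table has just lifted off its two rests, by about 4 mm at the bar. Lift the table only with the wedge, do not touch it with the arm, leave the other things where they are, and finish while still gripping the wedge in place.

Things in the scene. Friction and masses are not known exactly. Their poses are not given: they have to be found in the camera images.
- frame: Grey U-shaped frame of the tilting table, fixed to the bench, 136 (x) x 130 mm; screw ears reach y = +-79. Origin on the bench under its middle; +x runs from the open front to the closed rear (the way to push the wedge). Side cheeks at y = +-45 to +-65, 22 mm high, each with a 2 mm rest. Between them the bench is free, 90 mm wide, from the front to the rear cross-piece at x = +52 mm.
- lip (a point): Lowest line, at mid-width, of the round steel bar (10 mm diameter, 84 mm long across the table) under the front of the hinged plate. At rest it is at frame x = -53 mm, y = 0, 14 mm above the bench. It rides up the wedge; its height above 14 mm is the lift.
- plate_front (a point): Middle of the front edge of the hinged aluminium plate, at its top: at rest frame x = -65 mm, 32 mm above the bench. The plate is 130 mm wide, 8 mm thick and reaches back to frame x = +58 mm; a green round circuit board (100 mm wide, top 51 mm above the bench) is fixed on it. Together about 0.65 kg, about 3.5 N on the wedge.
- plate (a joint): Hinge of the plate along the rear of the frame, 113 mm behind the bar: 0 rad = plate down on its rests, growing as the front rises; 4 mm of lift at the bar is 0.035 rad. The hinge turns freely; the plate falls back by its weight.
- wedge: Loose plain steel wedge, 145 x 28 mm, 0.25 kg, lying flat. Origin: middle of its underside; +x points to the thin tip. Blade from x = -17.5 mm (22 mm high) to +72.5 mm (4 mm high): 10 mm of push lifts the bar 2 mm. Head to grip, x = -72.5 to -17.5 mm, 30 mm high. The bar touches the blade with the tip about 50 mm past the bar's axis, is lifted 4 mm at 70 mm and meets the head at 90 mm.
- wedge_grip (a point): Point to grip the wedge: mid-width of its head, 45 mm behind the wedge's origin (wedge x = -45 mm), 20 mm above its underside. Grip across the 28 mm width.
- wedge_tip (a point): Middle of the wedge's thin end at its underside (wedge x = +72.5 mm).
- parallel: Loose plain steel parallel block, same length, width and head as the wedge but its front part is 22 mm high all along (no taper). It lies beside the wedge, on either side of it; leave it alone. Origin at the middle of its underside.
- spool: Bystander: white solder spool standing on the bench, 52 mm diameter, 50 mm high; origin at its foot.
- cutters: Bystander: side cutters with red handles lying on the bench, 150 x 44 x 11 mm; origin under their middle.
- tape_blue: Bystander: blue tape roll lying flat, 60 mm diameter, 18 mm high; origin under its middle.

How it is judged:
By the outcome, as a careful person would: the job done as asked, in the order asked, and still so for the second after the job is handed in, while the arm keeps its last pose, push and grip.
It also fails if it takes over 40 s, if anything falls off the work surface, if the arm or the gripper's body presses on something with over 40 N, if the wrist force passes 120 N, or if a joint passes its speed limit or range.

### The arm

A 6-joint arm with a two-finger parallel gripper is mounted at the origin on a cart in front of the work surface, level with it; the furniture and walls round the work are solid. World frame = base frame: x ahead of the robot, y to its left, z up, the work surface at z = 0. Lengths are in m, angles in rad, forces in N, time in s.
With the tool pointing down it reaches from about 0.425 to 0.95 m from the base axis. Payload 3.5 kg.
Tool frame: the origin (TCP) lies on the centre line of the jaws, within the pads' length; the fingertips stand 8 mm ahead of it and the grasp point (between the pads) lies 11 mm behind it; z points along the fingers, y is the line along which they close (so a half turn about z gives the same grasp; the last joint's range is limited). The gripper opens to 85 mm and grips with 20 to 120 N. Pads are 22 mm wide; open, the fingers measure 114 mm over their backs; the gripper's body (76 mm by 85 mm) begins 54 mm behind the grasp point. The pads swing forward as they close: fully open they stand 13 mm farther back than shut.
Start: joints at [-1.43, 0.286, 1.577, -0, 1.279, -0.15], TCP at [0.194, -0.647, 0.239] pointing down, gripper open.
Joint ranges: [-2.77, 2.77], [-0.9, 2.22], [0.21, 2.48], [-1.53, 4.67], [0.24, 2.81], [-2.84, 2.84]. Speed limits (rad/s): [2.79, 2.79, 3.14, 3.14, 3.14, 3.14].

### API

Orientations are given as a rotation vector (axis times angle).
In Python, from cell import manip gives the robot as it stands. Calls block until the motion is done:
- manip.reach(position, orientation): joint-space move of the TCP to a pose.
- manip.move_l(position, attitude=None, speed=0.15, contact_N=None): straight line of the TCP; attitude=None keeps the orientation; speed is the mean speed in m/s. With contact_N (N) it stops when the force on the tool has changed by that much, and returns True; else False.
- manip.set_joints(angles): joint-space move.
- manip.command_gripper(opening, effort=None): finger opening in m; effort is the grip in N (None keeps the last); returns when the fingers have stopped.
- manip.hold(seconds).
- manip.solve_ik(position, orientation): joint angles nearest the present ones, or None.
- manip.observe(): the state.
- manip.read_camera(name): name is "scene" or "top" or "wrist"; returns a dict with "color" (384x512x3 uint8, blue, green, red), "fx", "fy", "cx", "cy" (pixels), "dist_coeffs" ([k1, k2, p1, p2, k3] as OpenCV has them; the pictures are not rectified), "R" (3x3) and "t" (3): a world point X has camera coordinates R X + t; the wrist camera has in their place "mount" (4x4, takes a point from camera to tool coordinates, whose origin is the TCP and whose axes are the flange's). Camera axes: x right, y down, z forward; pixel columns grow to the right and rows downward; lengths in m; the calibration is good to about 2 mm. A picture is of the moment at which its call begins: read the wrist's pose just before it. There is no depth.
A pose or a line that the arm cannot do raises manip.PlanningError and nothing moves.
- manip.hand_in(): hands the job in; it is judged then, once.
The state is a dict: "t": time; "joint_pos": joint angles; "qd": joint speeds; "tau": joint torques, N m; "ee_pos": TCP position; "tool_rot": TCP orientation; "contact_force": force on the tool from outside, world axes, zero at the start; "moment": the same for the moment, N m; "opening": finger opening in m; "gripper_force": force on a finger pad.
Only numpy, scipy, OpenCV 4.12 (cv2) and the standard library are available. Lean on these libraries where they do the work, as an engineer would, in place of code of your own. Each camera call takes 0.05 s, during which the arm holds its last target. There are 200 camera calls.

## Working session

There is one attempt and no reset: what is moved stays moved. The work goes in short steps, each a Python script; the robot and the scene stay as the last script left them, time stands still between calls to the robot, and variables do not carry over. Pictures are saved under pics/ and viewed, at most 10 in all, crops included, and the job is handed in when it is done.

```bash
mkdir -p pics; ls
python3 - <<'E'
from cell import manip
import cv2
for n in("top","scene"):
    c=manip.read_camera(n); cv2.imwrite(f"pics/{n}0.png",c["color"]); print(n,c["fx"],c["cx"],c["cy"],c["dist_coeffs"],(-c["R"].T@c["t"]))
o=manip.observe(); print(o)
E
```

```text
pics
top 484.3738473125885 264.8657372097261 185.34417146828656 [-0.1212803  0.         0.         0.         0.       ] [0.38504504 0.01020611 1.52920559]
scene 357.9236168228661 254.37309232715376 197.25578063022996 [-0.05381986  0.          0.          0.          0.        ] [0.16259034 0.63050111 0.6517724 ]
{'t': 0.1, 'joint_pos': array([-1.43000645e+00,  2.87080644e-01,  1.57802360e+00,  1.17316695e-05,
        1.27859729e+00, -1.50032087e-01]), 'qd': array([ 1.38456756e-03, -2.93015411e-03, -3.88163174e-03, -4.42878742e-05,
       -6.89419790e-04,  6.52814280e-04]), 'tau': array([ 9.29089001e-04, -4.07293832e+01, -2.93698955e+01, -1.30033768e-04,
        3.41380794e-03,  9.26115035e-06]), 'ee_pos': array([ 0.19347835, -0.64607961,  0.23808689]), 'tool_rot': array([-3.10635188e+00, -4.54903074e-01, -3.29269591e-05]), 'contact_force': array([ 0.64019143, -0.45469494, -0.18660799]), 'moment': array([-0.00390411,  0.00798904,  0.00789738]), 'gripper_force': 0.0, 'opening': 0.08511214971914544}
```

View pics/top0.png

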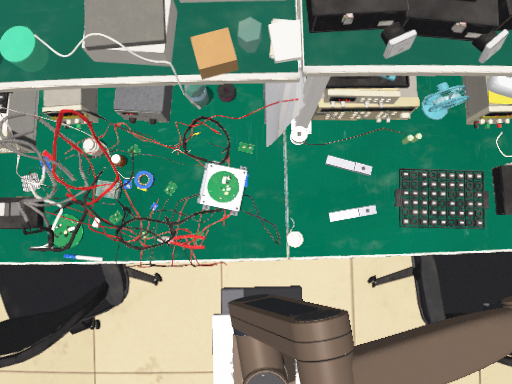

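View pics/scene0.png

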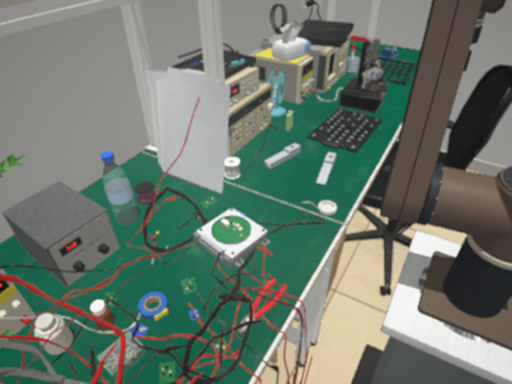

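The top view shows the table at about (223,187) and two candidate bars at (349,165) and (352,213). The spool is near (299,130), the tape at (143,180) and the cutters near (188,240). I'll enlarge the bars and the table.

Run:
```python
import cv2,numpy as np
t=cv2.imread("pics/top0.png");s=cv2.imread("pics/scene0.png")
z=lambda i,x0,y0,w,h:cv2.resize(i[y0:y0+h,x0:x0+w],(400,300),interpolation=cv2.INTER_CUBIC)
cv2.imwrite("pics/z0.png",np.vstack([np.hstack([z(t,310,140,80,60),z(t,310,185,80,60)]),np.hstack([z(t,183,157,80,60),z(s,250,130,100,75)])]))
cv2.imwrite("pics/z1.png",cv2.resize(s[190:280,180:300],(800,600),interpolation=cv2.INTER_CUBIC))
from cell import manip
c=manip.read_camera("top")
K=np.array([[c["fx"],0,c["cx"]],[0,c["fy"],c["cy"]],[0,0,1]])
def P(u,v,z):
    d=c["R"].T@np.append(cv2.undistortPoints(np.array([[[u,v]]],float),K,c["dist_coeffs"])[0,0],1);o=-c["R"].T@c["t"];return o+d*(z-o[2])/d[2]
for q in [(223,187,.03),(349,165,.02),(352,213,.02)]:print(q,P(*q))
```

```text
(223, 187, 0.03) [0.54627916 0.11354073 0.03      ]
(349, 165, 0.02) [ 0.6081048  -0.28531897  0.02      ]
(352, 213, 0.02) [ 0.45583045 -0.28816381  0.02      ]
```

View pics/z0.png

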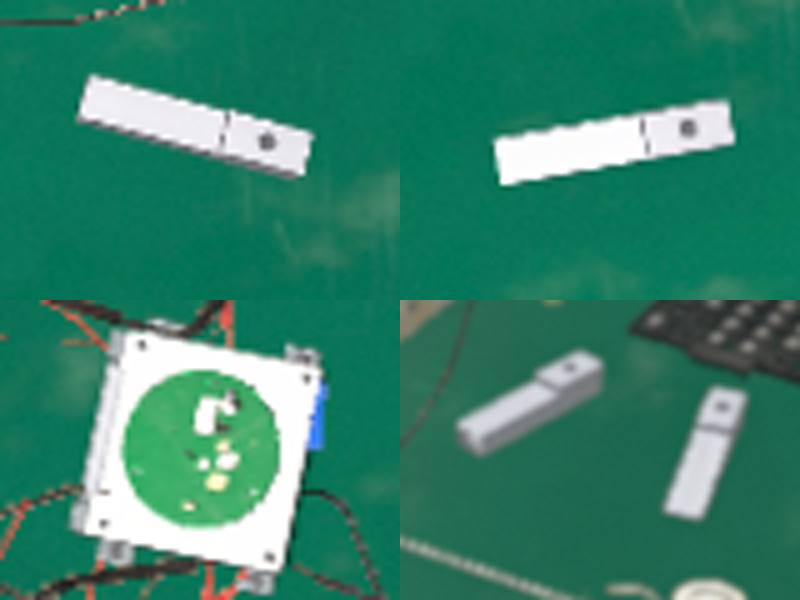

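View pics/z1.png

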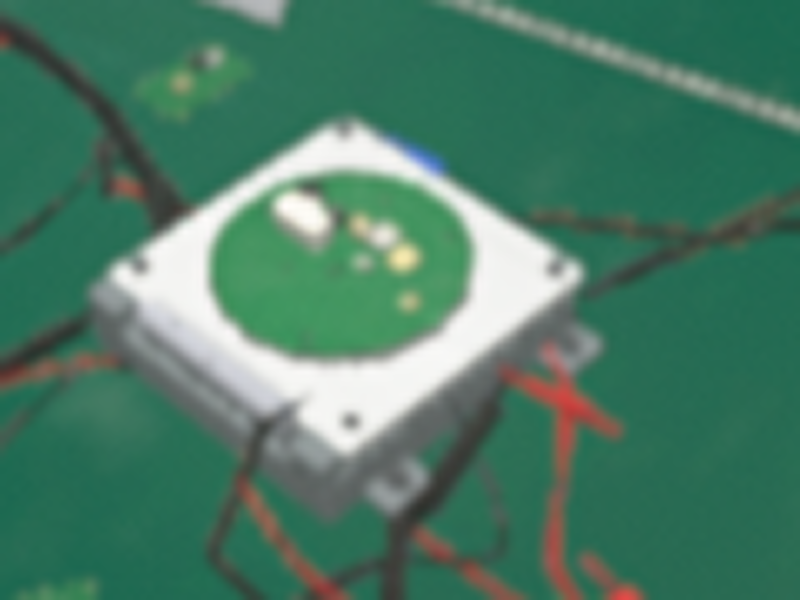

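The bar in the lower row, at (352,213), is the wedge: its blade is shaded differently from its head and has no visible end face. The upper bar, at (349,165), shows a full-height end face, so it is the parallel. The hinge is on the table's left (+y), so the open front faces right (−y), where there is a blue patch at about (246,182). Next I'll measure from the top view, then hover with the wrist camera.

```bash
cat > h.py <<'E'
import cv2,numpy as np
from cell import manip
from scipy.spatial.transform import Rotation as Ro
def cam(n):
    o=manip.observe(); c=manip.read_camera(n)
    if n=="wrist":
        T=np.eye(4);T[:3,:3]=Ro.from_rotvec(o["tool_rot"]).as_matrix();T[:3,3]=o["ee_pos"]
        W=T@np.asarray(c["mount"]); c["R"]=W[:3,:3].T; c["t"]=-c["R"]@W[:3,3]
    c["K"]=np.array([[c["fx"],0,c["cx"]],[0,c["fy"],c["cy"]],[0,0,1]])
    return c
def cast(c,uv,z):
    uv=np.asarray(uv,float).reshape(-1,1,2)
    p=cv2.undistortPoints(uv,c["K"],np.array(c["dist_coeffs"]))[:,0]
    d=np.c_[p,np.ones(len(p))]@c["R"]; o=-c["R"].T@c["t"]
    return o+d*((z-o[2])/d[:,2])[:,None]
def proj(c,X):
    return cv2.projectPoints(np.asarray(X,float).reshape(-1,3),cv2.Rodrigues(c["R"])[0],c["t"],c["K"],np.array(c["dist_coeffs"]))[0][:,0]
def down(a):  # tool x at heading a, z down
    x=np.array([np.cos(a),np.sin(a),0]);z=np.array([0,0,-1.]);return Ro.from_matrix(np.c_[x,np.cross(z,x),z]).as_rotvec()
E
python3 - <<'E'
from h import *
c=cam("top");g=c["color"]
m=(g.min(2)>130).astype(np.uint8)
for nm,(x0,y0,x1,y1),z in [("wedge",(320,195,385,230),.02),("plate",(195,155,250,220),.032)]:
    k=np.zeros_like(m);k[y0:y1,x0:x1]=m[y0:y1,x0:x1]
    cs=max(cv2.findContours(k,0,1)[0],key=cv2.contourArea)
    w=cast(c,cs.reshape(-1,2),z)[:,:2].astype(np.float32)
    r=cv2.minAreaRect(w);print(nm,r, cv2.boxPoints(r).round(4).tolist())
print(cam("wrist")["mount"])
for a in (1.36,-1.78):
  for p in [(.44,-.35,.2),(.525,-.0,.2),(.53,.015,.01)]:
    print(a,p,manip.solve_ik(np.array(p),down(a)))
E
```

```text
wedge ((0.4566762149333954, -0.2893624007701874), (0.029660766944289207, 0.1503998041152954), 8.469622611999512) [[0.4309000074863434, -0.21719999611377716], [0.4530999958515167, -0.3659000098705292], [0.48240000009536743, -0.36160001158714294], [0.4602999985218048, -0.21279999613761902]]
plate ((0.5458201766014099, 0.11762300133705139), (0.13433878123760223, 0.15404336154460907), 76.99613189697266) [[0.45570001006126404, 0.06949999928474426], [0.6057999730110168, 0.03480000048875809], [0.6359999775886536, 0.1657000035047531], [0.48590001463890076, 0.2003999948501587]]
[[-7.24112065e-04 -9.56237058e-01 -2.92592147e-01  7.53416339e-02]
 [ 9.99999673e-01 -7.97615248e-04  1.31915468e-04 -1.68976520e-04]
 [-3.59518417e-04 -2.92591956e-01  9.56237323e-01 -1.34867401e-01]
 [ 0.00000000e+00  0.00000000e+00  0.00000000e+00  1.00000000e+00]]
1.36 (0.44, -0.35, 0.2) [-8.52405411e-01  7.51771261e-02  1.89337287e+00 -4.44089210e-16
  1.17304266e+00 -6.41609085e-01]
1.36 (0.525, -0.0, 0.2) [-1.93393748e-01 -9.12433912e-03  1.98004719e+00 -4.44089210e-16
  1.17066980e+00  1.74025785e-02]
1.36 (0.53, 0.015, 0.01) [-1.63174568e-01  2.85262778e-01  2.05747920e+00 -4.44089210e-16
  7.98850681e-01  4.76217589e-02]
-1.78 (0.44, -0.35, 0.2) [-8.52405411e-01  7.51771261e-02  1.89337287e+00 -4.44089210e-16
  1.17304266e+00  2.49839092e+00]
-1.78 (0.525, -0.0, 0.2) None
-1.78 (0.53, 0.015, 0.01) None
```

Run:
```python
from h import *
import pickle
a=np.radians(77); d=np.array([np.cos(a),np.sin(a)])
C=np.array([.5455,.115])
p=C-.06*d
ims=[]
for nm,pos,h in [("table",[*p,.24],a),("wedge",[.4595,-.30,.18],np.radians(98.6))]:
    manip.reach(np.array(pos),down(h)); manip.hold(.3)
    c=cam("wrist"); pickle.dump(c,open(nm+".pkl","wb")); cv2.imwrite(f"pics/w_{nm}.png",c["color"]); ims.append(cv2.resize(c["color"],(400,300)))
    print(manip.observe()["t"])
cv2.imwrite("pics/w.png",np.vstack([cv2.resize(i,(400,300)) for i in ims]))
```

```text
3.35
5.075
```

View pics/w.png

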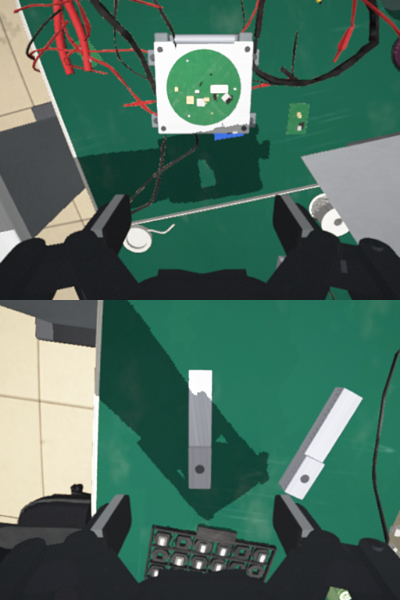

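The table view shows the plate front edge at about full-image row 171 (columns 200–320), with a blue item just in front and off-centre. The wedge view shows the wedge at about columns 242–272, rows 89–241 of the full image, tip up. Shading confirms the taper. Next I'll fit both.

Run:
```python
from h import *
import pickle
c=pickle.load(open("wedge.pkl","rb"));g=c["color"]
hsv=cv2.cvtColor(g,cv2.COLOR_BGR2HSV);m=((hsv[...,1]<70)&(hsv[...,2]>50)).astype(np.uint8);m[:80]=0;m[262:]=0;m[:,:225]=0;m[:,300:]=0
cs=max(cv2.findContours(m,0,1)[0],key=cv2.contourArea);r=cv2.minAreaRect(cs);b=cv2.boxPoints(r);b=b[np.argsort(b[:,1])];print(r,b)
tip=cast(c,b[:2],.003);head=cast(c,b[2:],.03)
t,h=tip.mean(0),head.mean(0);v=(t-h)[:2];L=np.linalg.norm(v)
print("tip",t,"rear",h,"len",L,"w",np.linalg.norm(tip[0]-tip[1]),np.linalg.norm(head[0]-head[1]),"hd",np.degrees(np.arctan2(v[1],v[0])))
c=pickle.load(open("table.pkl","rb"));g=c["color"]
m=(g.min(2)>170).astype(np.uint8);k=np.zeros_like(m);k[40:190,185:335]=m[40:190,185:335]
cs=max(cv2.findContours(k,0,1)[0],key=cv2.contourArea).reshape(-1,2)
r=cv2.minAreaRect(cs);print(r,cv2.boxPoints(r))
w=cast(c,cs,.032)[:,:2].astype(np.float32);r=cv2.minAreaRect(w);print(r,cv2.boxPoints(r).round(4).tolist())
z=cv2.resize(g[40:190,185:335],(600,600),interpolation=cv2.INTER_CUBIC);cv2.imwrite("pics/tz.png",z)
```

```text
((256.0, 165.0), (152.0, 30.0), 90.0) [[241.  89.]
 [271.  89.]
 [271. 241.]
 [241. 241.]]
tip [ 0.44599312 -0.21733075  0.003     ] rear [ 0.46754478 -0.36052674  0.03      ] len 0.14480871767335893 w 0.0284235944633953 0.029907146170743613 hd 98.5590393947625
((259.5, 107.49998474121094), (126.99998474121094, 124.99998474121094), -0.0) [[196.       169.99997 ]
 [196.        44.999992]
 [323.        45.      ]
 [323.       169.99997 ]]
((0.5484163165092468, 0.11678989231586456), (0.1290341019630432, 0.1305537074804306), 77.09586334228516) [[0.47040000557899475, 0.06849999725818634], [0.597599983215332, 0.03929999843239784], [0.6265000104904175, 0.16509999334812164], [0.4991999864578247, 0.19429999589920044]]
```

View pics/tz.png

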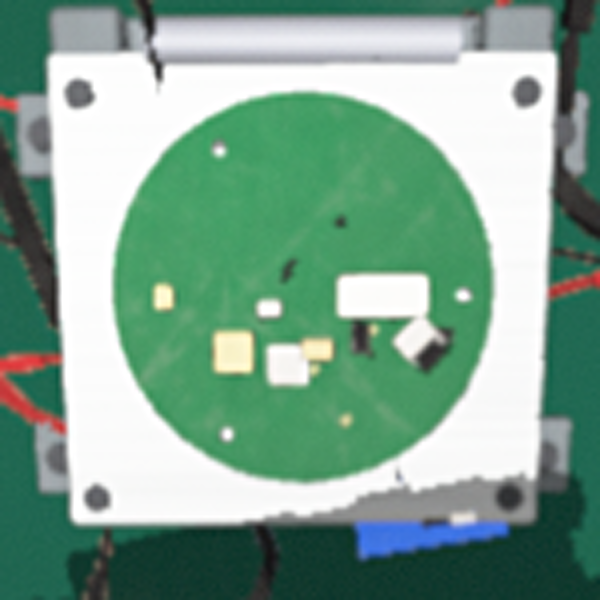

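The plate's front corners in the full image are (202,170.5) and (319,170.5). The blue item lies 15–56 mm right of the middle, just ahead of the front edge, so it stays outside the wedge's 14 mm half-width. I'll compute the table pose and grasp the wedge.

Run:
```python
from h import *
import pickle,json
c=pickle.load(open("table.pkl","rb"))
px=np.array([[70,523],[538,523],[556,53],[48,57]])/4+[185,40]-.4
w=cast(c,px,.032)[:,:2];print(w)
print("sides",[np.linalg.norm(w[i]-w[(i+1)%4]) for i in range(4)])
hs=[w[2]-w[1],w[3]-w[0],np.array([[0,-1],[1,0]])@(w[1]-w[0])]
print("hd",[np.degrees(np.arctan2(v[1],v[0])) for v in hs])
F=(w[0]+w[1])/2; a=np.mean([np.arctan2(v[1],v[0]) for v in hs]); d=np.array([np.cos(a),np.sin(a)])
print("front",F,"ctr-based front",w.mean(0)-d*.0615)
print("blue at bench, rel. frame",[( (q[:2]-F)@d-.065,(q[:2]-F)@[-d[1],d[0]]) for q in cast(c,np.array([[358,558],[507,535]])/4+[185,40]-.4,.0)])
F=(F+w.mean(0)-d*.0615)/2
json.dump(dict(front=F.tolist(),a=a),open("pose.json","w"))
# grasp
wa=np.radians(98.56);wd=np.array([np.cos(wa),np.sin(wa)])
ctr=(np.array([.44599,-.21733])+[.46754,-.36053])/2; g=ctr-.045*wd
manip.command_gripper(.06)
manip.reach(np.array([*g,.07]),down(wa))
print("touch",manip.move_l(np.array([*g,.009]),speed=.05,contact_N=6),manip.observe()["ee_pos"])
manip.command_gripper(.0,60); o=manip.observe()
print(o["opening"],o["gripper_force"],o["contact_force"],o["ee_pos"],g,o["t"])
```

```text
[[0.47097501 0.06813612]
 [0.59844083 0.03850229]
 [0.62436492 0.15792073]
 [0.4985776  0.18608669]]
sides [np.float64(0.13086519480702563), np.float64(0.12219992713582618), np.float64(0.12890218571667458), np.float64(0.12113727133663962)]
hd [np.float64(77.7519185016649), np.float64(76.82876537055778), np.float64(76.9121052868857)]
front [0.53470792 0.05331921] ctr-based front [0.53442695 0.05269828]
blue at bench, rel. frame [(np.float64(-0.08338778181752445), np.float64(-0.016825160810949855)), (np.float64(-0.07629668369549503), np.float64(-0.062456492268136085))]
touch False [ 0.46372846 -0.33368793  0.00942489]
0.02705101986358299 60.518996715545654 [-0.12547401 -0.85505312  1.90578742] [ 0.4637742 -0.3338205  0.0095164] [ 0.46346303 -0.33342872] 7.7417
```

The wedge is gripped and the plate measures 131 × 122 mm, as it should. Next I'll carry the wedge, set it down in front of the table and approach the bar.

```bash
cat >> h.py <<'E'
import json
def tgt(xf,z,lat=.003):  # TCP so that wedge tip is at frame x=xf
    p=json.load(open("pose.json"));a=p["a"];d=np.array([np.cos(a),np.sin(a)]);n=np.array([-d[1],d[0]])
    return np.array([*(np.array(p["front"])+d*(.065+xf-.1175)+n*lat),z]),down(a)
E
python3 - <<'E'
from h import *
e=manip.observe()["ee_pos"]
manip.move_l(np.array([e[0],e[1],.06]),speed=.1)
p,r=tgt(-.105,.06); manip.reach(p,r)
manip.hold(.2);print(manip.observe()["contact_force"])
p[2]=.015;manip.move_l(p,speed=.08)
p[2]=.009;print(manip.move_l(p,speed=.02,contact_N=4))
o=manip.observe();print(o["ee_pos"],p,o["contact_force"],o["t"],o["opening"])
c=cam("wrist");import pickle;pickle.dump(c,open("pre.pkl","wb"));s=cam("scene")
cv2.imwrite("pics/pre.png",np.hstack([cv2.resize(c["color"],(400,300)),cv2.resize(s["color"][150:300,160:360],(400,300))]))
E
```

```text
[-0.46365538 -0.5792975  -1.93297147]
True
[ 0.49722595 -0.10011056  0.00950537] [ 0.49665272 -0.09988902  0.009     ] [ 0.39013869 -0.2602397   4.50371088] 10.5917 0.02714606847912017
```

View pics/pre.png

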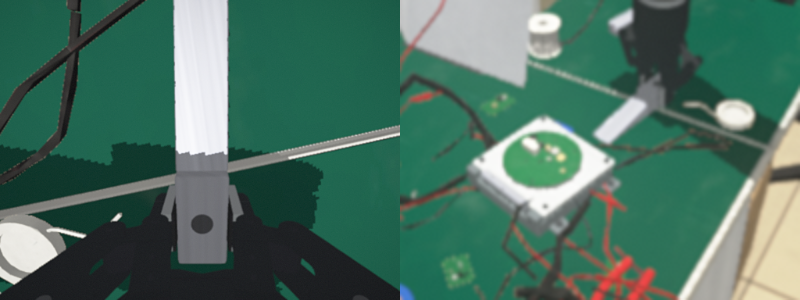

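The wedge sits straight in the jaws (hole at about (201,223)), flat on the bench and aimed at the open front. Now I'll push in steps and log the force.

Run:
```python
from h import *
a=json.load(open("pose.json"))["a"];d=np.array([np.cos(a),np.sin(a),0])
z=.0095
s0=cam("scene");cv2.imwrite("pics/s_before.png",s0["color"])
def go(x,v,cn):
    p,r=tgt(x,z);hit=manip.move_l(p,r,speed=v,contact_N=cn);manip.hold(.1);o=manip.observe();f=o["contact_force"]
    tip=x+(o["ee_pos"]-p)@d
    print(f"{x:.3f} tip {tip:.4f} hit {hit} Fd {f@d:.2f} Fz {f[2]:.2f} z {o['ee_pos'][2]:.4f} op {o['opening']:.4f} t {o['t']:.2f}");return hit
ok=not go(-.060,.05,12) and not go(-.014,.05,12)
if ok:
    for x in np.arange(-.011,.0095,.003):
        if go(x,.03,15):break
cv2.imwrite("pics/s_mid.png",cam("scene")["color"])
```

```text
-0.060 tip -0.0594 hit False Fd -0.58 Fz 6.04 z 0.0095 op 0.0271 t 11.89
-0.014 tip -0.0129 hit False Fd -2.74 Fz 4.96 z 0.0095 op 0.0272 t 13.06
-0.011 tip -0.0099 hit False Fd -3.11 Fz 5.51 z 0.0095 op 0.0275 t 13.41
-0.008 tip -0.0070 hit False Fd -0.81 Fz 5.20 z 0.0095 op 0.0273 t 13.76
-0.005 tip -0.0040 hit False Fd -1.92 Fz 4.59 z 0.0095 op 0.0268 t 14.11
-0.002 tip -0.0018 hit False Fd -5.58 Fz 6.48 z 0.0095 op 0.0271 t 14.46
0.001 tip 0.0008 hit False Fd -6.66 Fz 5.34 z 0.0095 op 0.0270 t 14.81
0.004 tip 0.0036 hit False Fd -8.06 Fz 5.40 z 0.0095 op 0.0272 t 15.16
0.007 tip 0.0066 hit False Fd -8.88 Fz 5.48 z 0.0095 op 0.0269 t 15.51
```

Contact came at tip ≈ −3 mm, as predicted. I'll finish the push and check the lift in the pictures.

Run:
```python
from h import *
a=json.load(open("pose.json"))["a"];d=np.array([np.cos(a),np.sin(a),0])
for x in (.011,.014,.0175):
    p,r=tgt(x,.0095);hit=manip.move_l(p,r,speed=.03,contact_N=15);manip.hold(.2);o=manip.observe();f=o["contact_force"]
    print(x,hit,"tip",x+(o["ee_pos"]-p)@d,f@d,f[2],o["ee_pos"][2],o["opening"],o["t"])
s=cam("scene");cv2.imwrite("pics/s_after.png",s["color"])
A,M,B=[cv2.imread(f"pics/{n}.png",0).astype(np.float32) for n in("s_before","s_mid","s_after")]
# shift of table corner patches in the scene view, and what 4 mm lift predicts
P=json.load(open("pose.json"));F=np.array(P["front"]);n=np.array([-d[1],d[0]])
th=.035
for xf,yl in [(-.059,.059),(-.059,-.059),(-.04,0),(.05,.059),(.05,-.059)]:
    X=np.array([*(F+d[:2]*(xf+.065)+n*yl),.032 if abs(yl)>.01 else .04]);Y=X.copy();Y[2]+=(.06-xf)*th
    u=proj(s,X)[0];pv=proj(s,Y)[0]-u;i,j=u.round().astype(int);w=11
    tpl=lambda I:I[j-w:j+w,i-w:i+w]
    k=cv2.createHanningWindow((2*w,2*w),cv2.CV_32F)
    print((xf,yl),u.round(),"pred",pv.round(2),"mid",np.round(cv2.phaseCorrelate(tpl(A),tpl(M),k)[0],2),"after",np.round(cv2.phaseCorrelate(tpl(A),tpl(B),k)[0],2))
c=cam("wrist")["color"]
cv2.imwrite("pics/fin.png",np.hstack([cv2.resize(s["color"][175:295,180:300],(400,400),interpolation=2),cv2.resize(c,(400,400))]))
```

```text
0.011 False tip 0.010597229046478474 -7.940581787871507 5.650019785371923 0.009495913382747722 0.027371181981205958 16.0417
0.014 False tip 0.013589551046854545 -8.776160347800072 5.970772969896277 0.009486367381499845 0.02743678553421205 16.4917
0.0175 False tip 0.017083334310212257 -8.094841772817773 4.65836481195527 0.009499336987829156 0.02724402913280368 16.9583
(-0.059, 0.059) [264. 230.] pred [ 0.01 -1.21] mid [ 0.15 -0.61] after [ 0.33 -1.16]
(-0.059, -0.059) [231. 209.] pred [-0.08 -1.19] mid [ 0.17 -1.11] after [-0.2  -1.61]
(-0.04, 0) [242. 220.] pred [-0.05 -1.02] mid [-0.63 -0.85] after [-0.37 -0.92]
(0.05, 0.059) [232. 254.] pred [-0.01 -0.1 ] mid [-0.09 -0.16] after [-0.19 -0.19]
(0.05, -0.059) [200. 229.] pred [-0.02 -0.1 ] mid [-0.1   0.02] after [-0.13 -0.11]
```

View pics/fin.png

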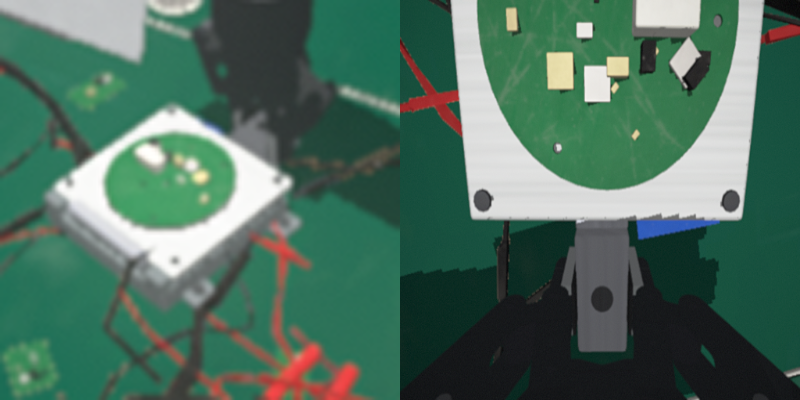

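The final view shows the wedge under the plate, with its head hole at (602,298) and the gripper clear of the plate edge at row 218. The front corners rose 1.2–1.6 px against 1.2 predicted for 4 mm. The rear stayed put.

```bash
python3 -c "
from cell import manip
manip.hold(.2);print(manip.observe()['t'],manip.hand_in())"
```

```text
the job is handed in; nothing more can be done
17.2583 None
```

Job handed in at 17.3 s: the wedge went in flat, 20 mm past first contact with the bar, for an estimated lift of about 4 mm that the camera shift roughly confirms, and the gripper is still holding it.

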